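Flip the status marker of the finished vial rack to green

TASK

The vials in the blue rack are finished: with a fingertip, flip the paddle of the status marker that stands in front of the blue vial rack right over its hinge, from the robot's side to the far side, until it lies fully down on its far rest with the green face up. Push it over steadily rather than batting it, do not pinch the paddle, do not lift or shift the marker's stand, and leave the other marker and everything else as they are.

Things in the scene. Friction and masses are not known exactly. Their poses are not given: they have to be found in the camera images.
- marker_1: status marker in front of the blue vial rack, the one to flip. Loose grey weighted stand, 0.95 kg; plate 130 (x) x 90 (y) x 10 mm. Origin: centre of its underside; its x points away from the robot (turned up to about 0.5 rad), z up. A round rest post on each side, 45 mm from the hinge, carries the paddle when it lies level, its mid-plane 60 mm and underside 56 mm above the surface
- paddle_1 (a joint): hinge angle of its paddle, rad: 0 = level on the rest on the robot's side (stand's -x), red face up; 1.57 = upright; 3.14 (end stop) = level on the far rest (stand's +x), green face up. Starts at 0.2 to 0.55, its free edge a little up. Stiff hinge (0.04 N m friction): the paddle (35 to 70 g) stays wherever it is left; about 1 N at its free edge moves it
- pivot_1 (a point): middle of marker_1's hinge axis, 60 mm above the surface; the axis runs along the stand's y between two aluminium cheeks, 86 mm apart over their outsides and 69 mm high; point axes are the stand's
- edge_1 (a point): middle of the free edge of marker_1's paddle at mid-thickness, 85 mm from the hinge axis. Paddle 74 mm wide, 8 mm thick, one face red with a white bar, the other green with a white tick, a 4 mm rubber bead along the rim. Its outer 20 mm overhang the stand's plate with 56 mm free below, so a fingertip, best tilted, gets under the edge. The point's frame turns with the paddle
- marker_2: a second status marker of the same make, in front of the grey compartment box; to be left alone. Origin: centre of its underside
- paddle_2 (a joint): hinge angle of its paddle, rad: 0 = level on the rest on the robot's side (stand's -x), red face up; 1.57 = upright; 3.14 (end stop) = level on the far rest (stand's +x), green face up. Starts at 0.2 to 0.55, its free edge a little up. It must stay as it is
- edge_2 (a point): middle of the free edge of marker_2's paddle, 85 mm from its hinge axis
- rack: blue plastic vial rack with capped vials, 75 x 185 x 48 mm (long along its y), loose; origin: centre of the underside. marker_1 stands about 155 to 215 mm nearer the robot
- box: dark grey compartment box, 121 x 160 x 55 mm, loose; origin: centre of the underside. marker_2 stands about 155 to 215 mm nearer the robot
- beaker: glass beaker, 64 mm wide, 72 mm high, at the back between rack and box; origin: underside
- tub: white tub with blue lid, 54 mm wide, 48 mm high, to the left; origin: underside
- timer: bench timer, 62 x 68 x 20 mm, in front of the balance at the right; origin: underside

How it is judged:
By the outcome, as a careful person would: the job done as asked, in the order asked, and still so for the second after the job is handed in, with the robot touching nothing.
It also fails if it takes over 35 s, if anything falls off the work surface, if the arm or the gripper's body presses on something with over 40 N, if the wrist force passes 120 N, or if a joint passes its speed limit or range.

ROBOT

A 6-joint arm with a two-finger parallel gripper is mounted at the origin on a cart in front of the work surface, level with it; the furniture and walls round the work are solid. World frame = base frame: x ahead of the robot, y to its left, z up, the work surface at z = 0. Lengths are in m, angles in rad, forces in N, time in s.
With the tool pointing down it reaches from about 0.275 to 0.75 m from the base axis. Payload 10.2 kg.
Tool frame: the origin (TCP) lies between the finger pads; the fingertips stand 25 mm ahead of it and the grasp point (between the pads) lies 6 mm ahead of it; y points along the fingers, x is the direction in which the jaws open and shut, and the axes are right-handed (so a half turn about y gives the same grasp; the last joint's range is limited). The gripper opens to 85 mm and grips with 20 to 120 N. Pads are 22 mm wide; open, the fingers measure 114 mm over their backs; the gripper's body (76 mm by 85 mm) begins 54 mm behind the grasp point. The pads swing forward as they close: fully open they stand 13 mm farther back than shut.
Start: joints at [-1.343, 0.313, 1.498, -0, 1.331, -0.223], TCP at [0.229, -0.473, 0.256] pointing down, gripper open.
Joint ranges: [-2.94, 2.94], [-0.97, 2.17], [0.19, 2.56], [-1.23, 4.37], [0.02, 3.11], [-2.88, 2.88]. Speed limits (rad/s): [2.39, 2.39, 3.01, 3.14, 3.14, 3.14].

INTERFACE

Orientations are given as [roll, pitch, yaw] about the fixed x, y, z axes, in that order (R = Rz(yaw) Ry(pitch) Rx(roll)).
In Python, from cell import r, snapshot, calibration, spotter gives the robot as it stands.
- The arm moves only by the tool servo_tool, never from a script. Its argument "deltas" is one flat list of numbers, 7 for each row, row after row: the shift along the world's x, y, z in m, then the turn, a rotation vector about the world's x, y, z in degrees, then the finger opening in m, from 0 to 0.0854. A call has 1 to 10 rows; each row is the pose to reach, as a shift and turn from the pose commanded when the call began; what a row does not reach only later rows make up. A row lasts 1/10 s, in which the tool goes at most 50 mm and 8.59 degrees, less where a joint would pass 70% of its speed; a pose out of reach is approached as far as the arm can. A call with a gripper value outside its range is refused whole. The fingers move at their own pace and stop on an object; "newtons" is the grip in N (left out, the last holds). Time passes only in rows, so rows that repeat a pose let the fingers close. It gives the time, the measured TCP pose, the force and the opening at its end, in the units of the state.
- r.state(): the state, without advancing time (a new reading comes with each control period).
- snapshot(name): name is "side" or "top"; returns the picture (420x560x3 uint8, red, green, blue); there is no depth.
- calibration(name): a dict with "fx", "fy", "cx", "cy" (pixels), "k1" (the pictures are not rectified: a ray, as slopes to the right and down, at radius r is drawn at 1 + k1 r^2 times it, then the intrinsics apply), "position" and "orientation" of the camera in the world. Camera axes: x right, y down, z forward; pixel columns grow to the right and rows downward; lengths in m; the calibration is good to about 2 mm. A picture is of the moment at which its call begins. calibration takes no time and is no camera call.
- r.job_done(): hands the job in, once; it reports no verdict.
Trained networks look in the newest picture that a camera, given by its name, has taken for a name from the list of things; names that differ only in an ending like _2 or _b are one class to them, and where a whole thing is asked for, a point or a joint stands for the part that bears it (a point fixed in the world has none). Each returns a list of dicts, best first, with "score" (0 to 1); they miss things now and then, are a little off and sometimes report something else, mostly with a low value. They report only what shows in the picture. A call takes as long as a camera call.
- spotter.silhouettes(camera, thing): "region" (420x560 bool, what is visible of it) and "bbox" ([left, top, right, bottom] in pixels, round what is visible of it).
- spotter.spot_point(camera, thing): "point" ([row, column] in pixels: a listed point, or the origin of a listed thing).
The state is a dict: "time_s": time; "joint_positions": joint angles; "qvel": joint speeds; "joint_torque": joint torques, N m; "ee_pos": TCP position; "tool_rot": TCP orientation; "wrist_force": force on the tool from outside, world axes, zero at the start; "ft_torque": the same for the moment, N m; "finger_gap": finger opening in m.
Only numpy, scipy, OpenCV 4.12 (cv2) and the standard library are available. Lean on these libraries where they do the work, as an engineer would, in place of code of your own. Each camera call takes 0.05 s, during which the arm holds its last target. There are 200 camera calls.

## Working session

There is one attempt and no reset: what is moved stays moved. The work goes in short steps, Python scripts to look and compute and a tool call to move; the robot and the scene stay as the last step left them, time stands still between calls to the robot, and variables do not carry over. Pictures are saved under pics/ and viewed, about 8 in all and at most 12, crops included, and the job is handed in when it is done.

Besides the shell and the picture viewer there is one more tool, called after "Request:" by a JSON object that holds its "fn" and its "kwargs", one argument or row to a line. servo_tool: Moves the arm, as the interface text tells. Its arguments: {"type":"object","properties":{"deltas":{"type":"array","items":{"type":"number"}},"newtons":{"type":"number"}},"required":["deltas"]}

```bash
mkdir -p pics; ls
cat > h.py <<'E'
import numpy as np, cv2
from cell import r, snapshot, calibration, spotter
from scipy.spatial.transform import Rotation as R
def rot(o):
    o=np.array(o,float)
    return o if o.shape==(3,3) else (R.from_euler('xyz',o).as_matrix() if o.size==3 else R.from_quat(o).as_matrix())
def ray(n,rc):
    c=calibration(n); d=np.array([(rc[1]-c['cx'])/c['fx'],(rc[0]-c['cy'])/c['fy']])
    u=d.copy()
    for _ in range(20): u=d/(1+c['k1']*(u@u))
    v=rot(c['orientation'])@np.array([u[0],u[1],1]); return np.array(c['position']),v/np.linalg.norm(v)
def atz(n,rc,z):
    p,v=ray(n,rc); return p+v*(z-p[2])/v[2]
def tri(a,b):
    (p,u),(q,v)=ray('side',a),ray('top',b)
    s=np.linalg.lstsq(np.c_[u,-v],q-p,rcond=None)[0]
    A,B=p+u*s[0],q+v*s[1]; return (A+B)/2,np.linalg.norm(A-B)
def proj(n,P):
    c=calibration(n); q=rot(c['orientation']).T@(np.array(P)-c['position']); u=q[:2]/q[2]; u=u*(1+c['k1']*(u@u))
    return np.array([c['cy']+c['fy']*u[1],c['cx']+c['fx']*u[0]])
E
python3 - <<'E'
from h import *
for n in('side','top'):
    print(n,calibration(n)); cv2.imwrite(f'pics/{n}0.png',snapshot(n)[:,:,::-1])
    for t in('marker_1','pivot_1','edge_1','rack','box'):
        print(t,[(np.round(d['point'],1).tolist(),round(d['score'],2)) for d in spotter.spot_point(n,t)])
print(r.state())
E
```

```text
pics
side {'fx': 497.7642646004594, 'fy': 497.7642646004594, 'cx': 274.13307595060905, 'cy': 201.1289269509086, 'k1': -0.1835278261616993, 'position': array([0.15340741, 1.05974479, 0.98054844]), 'orientation': array([-2.26605596, -0.00695546, -2.71521   ])}
marker_1 [([258.7, 267.0], 0.73), ([213.3, 299.9], 0.55)]
pivot_1 [([200.9, 301.0], 0.56)]
edge_1 [([194.4, 326.9], 0.97), ([240.4, 295.6], 0.81)]
rack [([187.0, 245.3], 0.77), ([175.5, 377.9], 0.22)]
box [([250.0, 194.5], 0.63)]
top {'fx': 538.2700116586512, 'fy': 538.2700116586512, 'cx': 283.8123847335662, 'cy': 201.13368284886025, 'k1': -0.09100508530391872, 'position': array([0.17815488, 0.14160911, 1.95643099]), 'orientation': array([-2.92677763,  0.00517774, -1.78127235])}
marker_1 [([207.0, 302.3], 0.78), ([220.9, 245.3], 0.68)]
pivot_1 [([206.0, 306.6], 0.94)]
edge_1 [([237.9, 253.5], 0.8), ([225.7, 316.9], 0.74)]
rack [([157.9, 296.3], 0.95)]
box [([207.5, 302.2], 0.68), ([170.4, 218.4], 0.67)]
{'time_s': 0.6, 'joint_positions': array([-1.34341883e+00,  3.12865756e-01,  1.49768974e+00, -6.01590146e-06,
        1.33099831e+00, -2.23398763e-01]), 'qvel': array([ 0.00016881, -0.00154785, -0.0010942 ,  0.00049358,  0.00158823,
        0.00196265]), 'joint_torque': array([-2.22945288e-03, -4.12036014e+01, -2.59838748e+01, -3.09398065e-04,
        4.29074071e-04, -2.85704294e-05]), 'ee_pos': array([ 0.22871402, -0.47257084,  0.25631557]), 'tool_rot': array([-1.57081063e+00, -3.65857171e-05, -1.12001864e+00]), 'wrist_force': array([ 0.36723324,  0.55823344, -0.50941336]), 'ft_torque': array([ 0.01477422, -0.00495061,  0.00157642]), 'finger_gap': 0.08540406224719387}
```

View pictures.

View pics/side0.png

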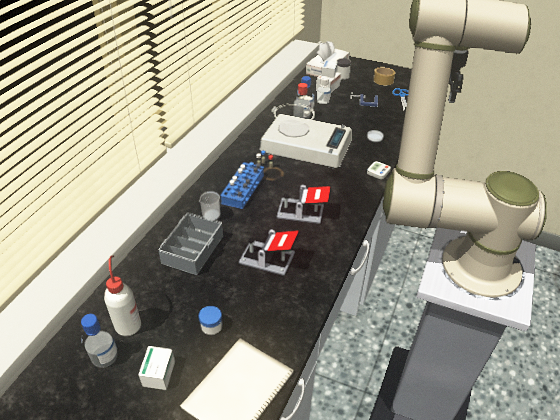

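View pics/top0.png

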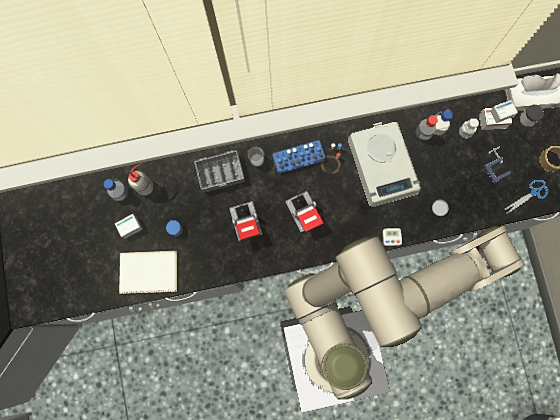

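Run:
```python
from h import *
S={'m1?':([213.3,299.9],[207,302.3]),'piv':([200.9,301],[206,306.6]),'edge':([194.4,326.9],[225.7,316.9]),'edgeB':([240.4,295.6],[237.9,253.5]),'mB':([258.7,267],[220.9,245.3])}
for k,(a,b) in S.items(): P,e=tri(a,b); print(k,P.round(4),round(e,4), atz('side',a,.06).round(3),atz('top',b,.06).round(3))
print('rack',tri([187,245.3],[157.9,296.3]),'box',tri([250,194.5],[170.4,218.4]))
```

```text
m1? [ 0.5532 -0.0024 -0.0079] 0.0197 [0.516 0.07  0.06 ] [0.55  0.004 0.06 ]
piv [ 0.5512 -0.015   0.0302] 0.0095 [0.534 0.019 0.06 ] [ 0.55  -0.012  0.06 ]
edge [ 0.4719 -0.0311  0.0685] 0.002 [ 0.476 -0.041  0.06 ] [ 0.472 -0.032  0.06 ]
edgeB [0.4751 0.1979 0.0829] 0.0042 [0.486 0.176 0.06 ] [0.477 0.198 0.06 ]
mB [5.524e-01 2.166e-01 1.000e-04] 0.0042 [0.526 0.268 0.06 ] [0.543 0.215 0.06 ]
rack (array([ 0.74104444, -0.01893602,  0.01751726]), np.float64(0.011078846046480031)) box (array([0.75442343, 0.2753052 , 0.00392899]), np.float64(0.020466520661426343))
```

The side view shows the rack (245,187) with marker_1 in front of it (paddle about 317,195) and marker_2 in front of the box (paddle about 283,240). In the top view, marker_1's paddle is at about (309,216) and marker_2's at (246,226). I'll zoom in for accurate points.

Run:
```python
from h import *
a=cv2.imread('pics/side0.png')[175:230,268:340]; b=cv2.imread('pics/top0.png')[183:240,277:332]
f=lambda i:cv2.resize(i,None,fx=9,fy=9,interpolation=cv2.INTER_CUBIC)
A,B=f(a)[:,:],f(b)
def g(I,x0,y0):
    for k in range(0,I.shape[1]//9,5): cv2.putText(I,str(x0+k),(k*9,10),0,.35,(0,255,255)); cv2.line(I,(k*9,12),(k*9,18),(0,255,255))
    for k in range(0,I.shape[0]//9,5): cv2.putText(I,str(y0+k),(0,k*9+4),0,.35,(0,255,0))
    return I
cv2.imwrite('pics/cs.png',g(A,268,175)); cv2.imwrite('pics/ct.png',g(B,277,183))
```

```text
(no output)
```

View pics/cs.png

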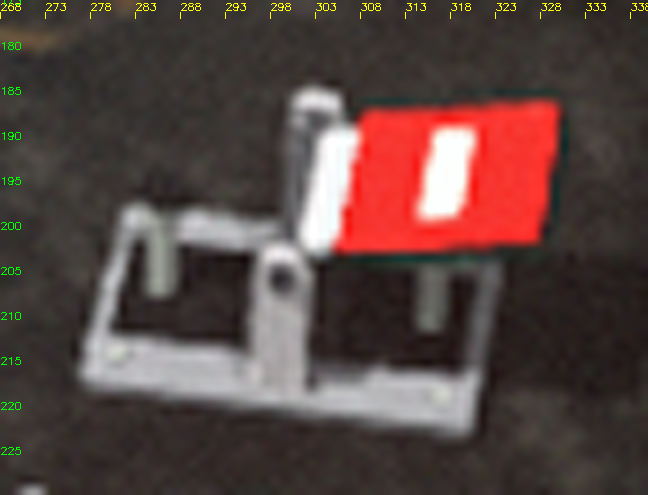

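View pics/ct.png

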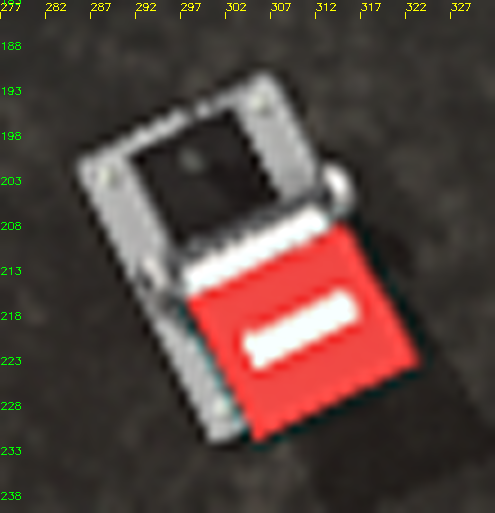

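Run:
```python
from h import *
from scipy.optimize import least_squares
L,W=.083,.036
def pts(p):
    x,y,a,t=p
    m=lambda q:(np.array([x,y,0])+R.from_euler('z',a).apply(q))
    e=lambda s:m([-L*np.cos(t)-.004*np.sin(t)*0-.0, s*W,.06+L*np.sin(t)])+0
    return m,e
O=[('side','m',(.065,.045,0),276.8,217.8),('side','m',(-.065,.045,0),320.2,223.2),('side','m',(.065,-.045,.01),282.4,197.8),
('side','e',-1,330,186.4),('side','e',1,328,202),('side','m',(0,.043,.069),299.1,202),
('top','m',(.065,.045,.01),285.9,201.3),('top','m',(.065,-.045,.01),306.8,191),('top','m',(-.065,.045,.005),300.9,231.9),
('top','e',1,305.7,232.1),('top','e',-1,323.4,222.8)]
def f(p):
    m,e=pts(p); o=[]
    for n,k,q,c,w in O: o+=list(proj(n,m(q) if k=='m' else e(q))-[w,c])
    return o
s=least_squares(f,[.54,0,-.2,.4],loss='soft_l1'); print(s.x.round(4)); print(np.array(f(s.x)).reshape(-1,2).round(1))
m,e=pts(s.x); print('edge',(e(1)+e(-1))/2, 'pivot',m([0,0,.06]))
```

```text
[ 0.5421 -0.003   0.2418  0.2398]
[[ 0.6 -0.4]
 [ 0.8 -0.1]
 [-1.  -0.7]
 [-0.   0.3]
 [-0.2 -0.2]
 [ 0.8  0.1]
 [-0.2 -0.3]
 [-0.3  0.6]
 [ 0.6  0.2]
 [-0.1  0.2]
 [ 0.4  0.7]]
edge [ 0.46383362 -0.02226612  0.07971328] pivot [ 0.54211336 -0.00296146  0.06      ]
```

```bash
cat > plan.py <<'E'
from h import *
PX,PY,PSI,TH0=.542,-.003,.242,.24
def tgt(s,z,al):   # tip centre -> TCP pos, R ; al deg below horizontal
    a=np.radians(al); d=np.array([np.cos(a),-np.sin(a)])
    t=np.array([s,z])-.025*d
    Z=R.from_euler('z',PSI)
    p=np.array([PX,PY,0])+Z.apply([t[0],0,t[1]])
    y=Z.apply([d[0],0,d[1]]); x=Z.apply([0,-1,0]); return p,np.c_[x,y,np.cross(x,y)]
def delta(A,B):
    return np.r_[(B[0]-A[0]),R.from_matrix(B[1]@A[1].T).as_rotvec(degrees=True)]
def contact(th,r,al,gap=.005):  # tip centre with nearest corner on the green face
    a=np.radians(al); d=np.array([np.cos(a),-np.sin(a)]); n=np.array([np.sin(a),np.cos(a)])*.011
    u=np.array([-np.cos(th),np.sin(th)]); g=np.array([-np.sin(th),-np.cos(th)])
    q=min((n,-n),key=lambda q:q@g)
    return np.array([0,.06])+r*u+gap*g-q
def cur():
    s=r.state(); return np.array(s['ee_pos']),rot(s['tool_rot'])
E
python3 - <<'E'
from plan import *
c=cur()
A=tgt(-.16,.12,30); B=tgt(-.0805,.05,30)
for X in(A,B): print(X[0].round(4),delta(c,X).round(4))
print(delta(A,B).round(4))
E
```

```text
[ 0.3656 -0.0465  0.1325] [  0.1369   0.426   -0.1238  20.4065 -56.5312 -10.8458]
[ 0.4428 -0.0275  0.0625] [  0.2141   0.4451  -0.1938  20.4065 -56.5312 -10.8458]
[ 0.0772  0.0191 -0.07    0.      0.      0.    ]
```

Request:
{"fn": "servo_tool", "kwargs": {
  "deltas": [0.12, 0.3, -0.02, 20.4, -56.5, -10.85, 0, 0.12, 0.3, -0.02, 20.4, -56.5, -10.85, 0, 0.12, 0.3, -0.02, 20.4, -56.5, -10.85, 0, 0.12, 0.3, -0.02, 20.4, -56.5, -10.85, 0, 0.12, 0.3, -0.02, 20.4, -56.5, -10.85, 0, 0.12, 0.3, -0.02, 20.4, -56.5, -10.85, 0, 0.137, 0.426, -0.06, 20.4, -56.5, -10.85, 0, 0.137, 0.426, -0.124, 20.4, -56.5, -10.85, 0, 0.137, 0.426, -0.124, 20.4, -56.5, -10.85, 0, 0.137, 0.426, -0.124, 20.4, -56.5, -10.85, 0]
}}

```text
time_s: 1.6
ee_pos: [0.3911, -0.0613, 0.1388]
tool_rot: [-0.536, 0.002, -1.32]
wrist_force: [1.0, -1.9, 0.8]
finger_gap: 0.0
```

Run:
```python
from plan import *
c=cur(); A=tgt(-.16,.12,30); print(c[0],delta(c,A).round(4),r.state()['joint_positions'].round(3),r.state()['time_s'])
```

```text
[ 0.39114383 -0.06132677  0.13883054] [-0.0255  0.0148 -0.0063  0.0817 -0.6999 -0.5079] [-1.042  0.156  2.562  1.576  0.974 -1.071] 1.6
```

Request:
{"fn": "servo_tool", "kwargs": {
  "deltas": [0.01, 0.0, 0.0, 0, 0, 0, 0, 0.01, 0, 0, 0, 0, 0, 0]
}}

```text
time_s: 1.8
ee_pos: [0.4007, -0.0594, 0.1388]
tool_rot: [-0.535, 0.007, -1.315]
wrist_force: [0.5, 0.1, 0.5]
finger_gap: 0.0
```

Run:
```python
from plan import *
c=cur()
for s,z,a in((-.125,.05,30),(-.0805,.05,30)): print(tgt(s,z,a)[0].round(3),delta(c,tgt(s,z,a)).round(4))
print(c[0],r.state()['joint_positions'].round(3))
cv2.imwrite('pics/s1.png',cv2.resize(snapshot('side')[:,:,::-1][60:340,200:560],None,fx=2,fy=2))
```

```text
[ 0.4   -0.038  0.062] [-0.0011  0.0213 -0.0763 -0.2427 -0.7421 -0.8024]
[ 0.443 -0.027  0.062] [ 0.0421  0.0319 -0.0763 -0.2427 -0.7421 -0.8024]
[ 0.40074798 -0.05942139  0.1388462 ] [-0.999  0.173  2.538  1.603  0.96  -1.055]
```

View pics/s1.png

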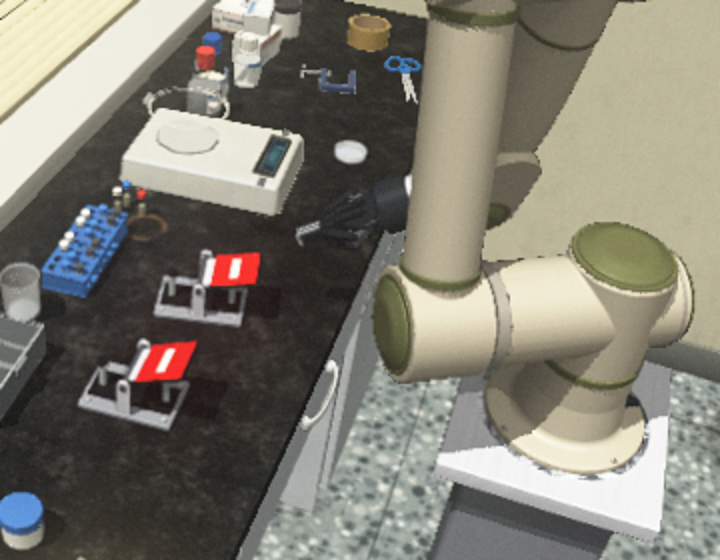

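The crop shows the closed, tilted gripper at about (340,225), behind and to the right of marker_1. Neither marker has been touched. Next I go down, then in under the edge.

Request:
{"fn": "servo_tool", "kwargs": {
  "deltas": [0, 0.021, -0.04, -0.2, -0.7, -0.8, 0, 0, 0.021, -0.076, -0.2, -0.7, -0.8, 0, 0, 0.021, -0.076, -0.2, -0.7, -0.8, 0, 0, 0.021, -0.076, -0.2, -0.7, -0.8, 0]
}}

```text
time_s: 2.25
ee_pos: [0.4074, -0.0429, 0.0616]
tool_rot: [-0.526, 0.004, -1.331]
wrist_force: [-0.1, 0.3, 0.7]
finger_gap: -0.0001
```

Run:
```python
from plan import *
c=cur()
for s,z,a in((-.125,.05,30),(-.0805,.05,30)): print(tgt(s,z,a)[0].round(3),delta(c,tgt(s,z,a)).round(4))
print(r.state()['joint_positions'].round(3),r.state()['wrist_force'])
```

```text
[ 0.4   -0.038  0.062] [-0.0078  0.0048  0.0009 -0.212  -0.2123  0.0979]
[ 0.443 -0.027  0.062] [ 0.0354  0.0154  0.0009 -0.212  -0.2123  0.0979]
[-0.925  0.549  2.564  1.958  1.033 -1.535] [-0.12366005  0.3000018   0.74849599]
```

Request:
{"fn": "servo_tool", "kwargs": {
  "deltas": [0.018, 0.008, 0, 0, 0, 0, 0, 0.035, 0.015, 0.001, 0, 0, 0, 0, 0.035, 0.015, 0.001, 0, 0, 0, 0]
}}

```text
time_s: 2.55
ee_pos: [0.4441, -0.0277, 0.0653]
tool_rot: [-0.522, -0.002, -1.327]
wrist_force: [-0.0, -0.2, 0.4]
finger_gap: 0.0002
```

Run:
```python
from plan import *
c=cur()
print(delta(c,tgt(-.0805,.05,30)).round(4),r.state()['joint_positions'].round(3))
for n,(a,b,w,h) in {'side':(150,240,100,120),'top':(160,250,90,100)}.items():
    I=snapshot(n)[:,:,::-1][a:a+w,b:b+h]; I=cv2.resize(I,(400,380),interpolation=cv2.INTER_CUBIC)
    globals()[n+'I']=I
cv2.imwrite('pics/s2.png',np.hstack([sideI,topI]))
# sweep
sw=[(20,.072,30),(30,.070,30),(40,.070,31),(50,.069,32),(60,.068,34),(70,.067,36),(80,.066,39),(90,.065,42),(100,.064,45),(110,.063,48),(120,.062,51),(130,.061,54),(140,.06,57),(150,.059,60),(160,.058,63),(170,.057,66),(176,.057,67),(180,.057,68)]
p=c
for t,rr,al in sw:
    T=tgt(*contact(np.radians(t),rr,al),al); print(t,al,T[0].round(4),delta(c,T).round(4));
```

```text
[-0.0013  0.0002 -0.0028  0.1014  0.133  -0.0854] [-0.754  0.533  2.483  2.078  0.984 -1.446]
20 30 [ 0.4483 -0.0261  0.0829] [ 0.0042  0.0016  0.0176  0.1014  0.133  -0.0854]
30 30 [ 0.4544 -0.0246  0.0936] [ 0.0102  0.0031  0.0283  0.1014  0.133  -0.0854]
40 31 [ 0.4605 -0.0231  0.1046] [ 0.0164  0.0046  0.0393 -0.139   1.1037 -0.0866]
50 32 [ 0.469  -0.021   0.1136] [ 0.0249  0.0067  0.0482 -0.3794  2.0744 -0.0877]
60 34 [ 0.4787 -0.0186  0.1213] [ 0.0346  0.0091  0.0559 -0.8602  4.0157 -0.0899]
70 36 [ 0.4893 -0.016   0.127 ] [ 0.0452  0.0117  0.0617 -1.341   5.9571 -0.0922]
80 39 [ 0.5005 -0.0132  0.1313] [ 0.0564  0.0145  0.066  -2.0622  8.8691 -0.0955]
90 42 [ 0.512  -0.0104  0.1336] [ 0.0678  0.0173  0.0682 -2.7835 11.7811 -0.0988]
100 45 [ 0.5233 -0.0076  0.1338] [ 0.0792  0.0201  0.0684 -3.5049 14.6931 -0.102 ]
110 48 [ 0.5342 -0.0049  0.1321] [ 0.0901  0.0228  0.0668 -4.2263 17.605  -0.1052]
120 51 [ 0.5443 -0.0024  0.1287] [ 0.1002  0.0253  0.0634 -4.9478 20.517  -0.1083]
130 54 [ 5.534e-01 -2.000e-04  1.237e-01] [ 0.1093  0.0275  0.0584 -5.6693 23.4289 -0.1115]
140 57 [0.5613 0.0018 0.1174] [ 0.1172  0.0295  0.052  -6.3909 26.3408 -0.1145]
150 60 [0.5863 0.0079 0.121 ] [ 0.1422  0.0356  0.0556 -7.1126 29.2527 -0.1176]
160 63 [0.5918 0.0093 0.1118] [ 0.1476  0.037   0.0465 -7.8343 32.1646 -0.1206]
170 66 [0.5955 0.0102 0.1021] [ 0.1514  0.0379  0.0368 -8.5561 35.0765 -0.1235]
176 67 [0.5972 0.0106 0.0963] [ 1.53100e-01  3.83000e-02  3.09000e-02 -8.79670e+00  3.60471e+01
 -1.24500e-01]
180 68 [0.5981 0.0109 0.0923] [ 1.54000e-01  3.86000e-02  2.70000e-02 -9.03730e+00  3.70178e+01
 -1.25500e-01]
```

View pics/s2.png

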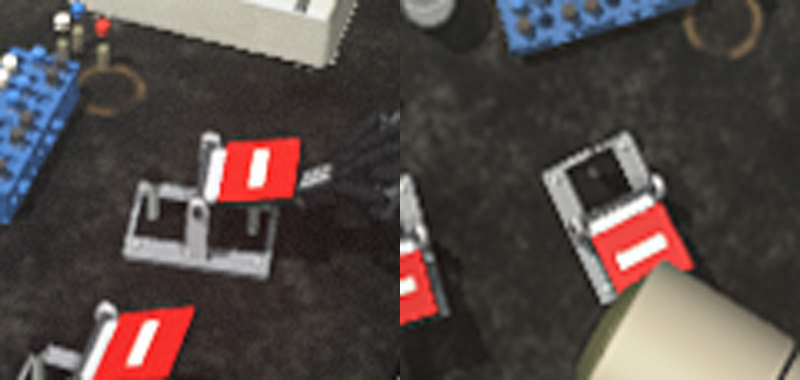

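The side crop shows the finger at about (315,175) going in under the raised edge near (297,175). The paddle has not moved. Next I generate a smooth sweep.

```bash
cat > sweep.py <<'E'
from plan import *
import sys
def tip(td):
    al=np.interp(td,[14,40,180],[30,31,68]); t=np.radians(td)
    a=np.radians(al); n=np.array([np.sin(a),np.cos(a)])*.011
    u=np.array([-np.cos(t),np.sin(t)]); g=np.array([-np.sin(t),-np.cos(t)])
    rr=np.interp(td,[14,90,180],[.076,.060,.066])
    return np.array([0,.06])+rr*u+(.005+abs(n@g))*g, al
def P(td):
    q,al=tip(td); return tgt(*q,al)
def rows(base,ts):
    return '\n'.join(', '.join(f'{v:g}' for v in np.r_[np.round(delta(base,P(t)),[4,4,4,1,1,1]),0])+',' for t in ts)
E
python3 - <<'E'
from sweep import *
c=cur(); print(c[0],r.state()['time_s']); print(rows(c,range(12,52,4)))
E
```

```text
[ 0.44277423 -0.02788198  0.06453456] 2.65Traceback (most recent call last):
    return bound(*args, **kwds)
TypeError: 'list' object cannot be interpreted as an integer

During handling of the above exception, another exception occurred:

Traceback (most recent call last):
  File "sweep.py", line 12, in rows
    return '\n'.join(', '.join(f'{v:g}' for v in np.r_[np.round(delta(base,P(t)),[4,4,4,1,1,1]),0])+',' for t in ts)
           ~~~~~~~~~^^^^^^^^^^^^^^^^^^^^^^^^^^^^^^^^^^^^^^^^^^^^^^^^^^^^^^^^^^^^^^^^^^^^^^^^^^^^^^^^^^^^^^^^^^^^^^^^
  File "sweep.py", line 12, in <genexpr>
    return '\n'.join(', '.join(f'{v:g}' for v in np.r_[np.round(delta(base,P(t)),[4,4,4,1,1,1]),0])+',' for t in ts)
                                                       ~~~~~~~~^^^^^^^^^^^^^^^^^^^^^^^^^^^^^^^^
TypeError: 'list' object cannot be interpreted as an integer
```

```bash
sed -i 's/np.round(delta(base,P(t)),\[4,4,4,1,1,1\])/delta(base,P(t)).round(3)[:3],delta(base,P(t)).round(1)[3:]/' sweep.py
python3 - <<'E'
from sweep import *
c=cur(); print(c[0],r.state()['time_s']); print(rows(c,range(12,52,4)))
E
```

```text
[ 0.44277423 -0.02788198  0.06453456] 2.65
0.003, 0.001, 0.009, 0, -0, -0, 0,
0.003, 0.001, 0.014, 0, 0.1, -0, 0,
0.005, 0.002, 0.019, -0, 0.2, -0, 0,
0.006, 0.002, 0.024, -0.1, 0.4, -0, 0,
0.008, 0.002, 0.028, -0.1, 0.5, -0, 0,
0.011, 0.003, 0.033, -0.1, 0.7, -0, 0,
0.013, 0.004, 0.037, -0.2, 0.8, -0, 0,
0.016, 0.004, 0.042, -0.2, 1, -0, 0,
0.019, 0.005, 0.046, -0.5, 2, -0, 0,
0.023, 0.006, 0.05, -0.7, 3, -0, 0,
```

Request:
{"fn": "servo_tool", "kwargs": {
  "deltas": [0.002, 0, 0.005, 0, 0, 0, 0, 0.003, 0.001, 0.01, 0, 0, 0, 0, 0.004, 0.001, 0.015, 0, 0.1, 0, 0, 0.005, 0.002, 0.02, 0, 0.2, 0, 0, 0.007, 0.002, 0.025, -0.1, 0.4, 0, 0, 0.009, 0.003, 0.03, -0.1, 0.6, 0, 0, 0.012, 0.003, 0.035, -0.2, 0.8, 0, 0, 0.016, 0.004, 0.042, -0.2, 1, 0, 0, 0.019, 0.005, 0.046, -0.5, 2, 0, 0, 0.023, 0.006, 0.05, -0.7, 3, 0, 0]
}}

```text
time_s: 3.65
ee_pos: [0.4657, -0.0213, 0.1138]
tool_rot: [-0.58, 0.002, -1.329]
wrist_force: [-1.2, 0.2, 0.1]
finger_gap: 0.0002
```

Run:
```python
from sweep import *
c=cur(); print(c[0],P(48)[0].round(4),delta(c,P(48)).round(3),r.state()['joint_positions'].round(3)); print(rows(P(48),range(52,92,4)))
for n,(a,b,w,h) in {'side':(150,240,100,120),'top':(160,250,90,100)}.items():
    I=snapshot(n)[:,:,::-1][a:a+w,b:b+h]; I=cv2.resize(I,(400,380),interpolation=cv2.INTER_CUBIC)
    globals()[n+'I']=I
cv2.imwrite('pics/s3.png',np.hstack([sideI,topI]))
```

```text
[ 0.46569485 -0.02131663  0.11376072] [ 0.4657 -0.0218  0.1144] [-0.    -0.001  0.001 -0.099 -0.161  0.032] [-0.656  0.314  2.407  1.938  0.777 -1.095]
0.004, 0.001, 0.004, -0.3, 1, -0, 0,
0.008, 0.002, 0.007, -0.5, 2.1, -0, 0,
0.012, 0.003, 0.01, -0.8, 3.1, -0, 0,
0.016, 0.004, 0.013, -1, 4.1, -0, 0,
0.021, 0.005, 0.016, -1.3, 5.1, -0, 0,
0.025, 0.006, 0.018, -1.5, 6.2, -0, 0,
0.03, 0.007, 0.02, -1.8, 7.2, -0, 0,
0.035, 0.009, 0.021, -2, 8.2, -0, 0,
0.039, 0.01, 0.022, -2.3, 9.2, -0, 0,
0.044, 0.011, 0.023, -2.5, 10.3, -0, 0,
```

View pics/s3.png

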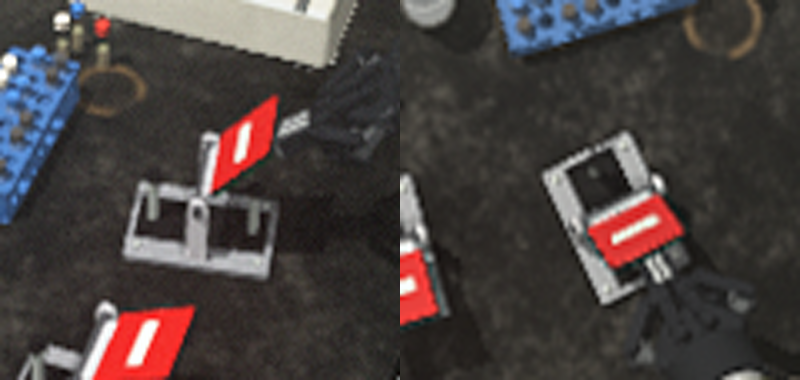

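The paddle is lifted to about 50°, with the fingertip centred behind it and the stand unmoved. I continue the sweep.

Request:
{"fn": "servo_tool", "kwargs": {
  "deltas": [0.004, 0.001, 0.004, -0.3, 1, 0, 0, 0.008, 0.002, 0.007, -0.5, 2.1, 0, 0, 0.012, 0.003, 0.01, -0.8, 3.1, 0, 0, 0.016, 0.004, 0.013, -1, 4.1, 0, 0, 0.021, 0.005, 0.016, -1.3, 5.1, 0, 0, 0.025, 0.006, 0.018, -1.5, 6.2, 0, 0, 0.03, 0.007, 0.02, -1.8, 7.2, 0, 0, 0.035, 0.009, 0.021, -2, 8.2, 0, 0, 0.039, 0.01, 0.022, -2.3, 9.2, 0, 0, 0.044, 0.011, 0.023, -2.5, 10.3, 0, 0]
}}

```text
time_s: 4.75
ee_pos: [0.5095, -0.0102, 0.136]
tool_rot: [-0.765, 0.004, -1.329]
wrist_force: [-1.6, 0.1, -0.6]
finger_gap: 0.0
```

Run:
```python
from sweep import *
c=cur(); print(c[0],delta(c,P(88)).round(3),r.state()['joint_positions'].round(3)); print(rows(P(88),range(92,132,4)));print(rows(P(128),range(132,172,4)))
```

```text
[ 0.50945552 -0.01021493  0.13599621] [ 0.    -0.001  0.001 -0.175 -0.219  0.021] [-0.481  0.25   2.199  1.515  0.5   -0.482]
0.005, 0.001, 0.001, -0.3, 1, -0, 0,
0.01, 0.002, 0.002, -0.5, 2.1, -0, 0,
0.015, 0.004, 0.003, -0.8, 3.1, 0, 0,
0.02, 0.005, 0.003, -1, 4.1, 0, 0,
0.025, 0.006, 0.003, -1.3, 5.1, 0, 0,
0.03, 0.007, 0.003, -1.5, 6.2, -0, 0,
0.035, 0.009, 0.002, -1.8, 7.2, 0, 0,
0.04, 0.01, 0.001, -2, 8.2, -0, 0,
0.044, 0.011, -0.001, -2.3, 9.2, 0, 0,
0.049, 0.012, -0.003, -2.5, 10.3, 0, 0,
0.005, 0.001, -0.002, -0.3, 1, -0, 0,
0.009, 0.002, -0.005, -0.5, 2.1, 0, 0,
0.013, 0.003, -0.008, -0.8, 3.1, -0, 0,
0.017, 0.004, -0.011, -1, 4.1, 0, 0,
0.021, 0.005, -0.015, -1.3, 5.1, -0, 0,
0.024, 0.006, -0.018, -1.5, 6.2, -0, 0,
0.026, 0.006, -0.021, -1.8, 7.2, 0, 0,
0.029, 0.007, -0.024, -2, 8.2, 0, 0,
0.031, 0.008, -0.028, -2.3, 9.2, -0, 0,
0.033, 0.008, -0.031, -2.5, 10.3, -0, 0,
```

Request:
{"fn": "servo_tool", "kwargs": {
  "deltas": [0.005, 0.001, 0.001, -0.3, 1, 0, 0, 0.01, 0.002, 0.002, -0.5, 2.1, 0, 0, 0.015, 0.004, 0.003, -0.8, 3.1, 0, 0, 0.02, 0.005, 0.003, -1, 4.1, 0, 0, 0.025, 0.006, 0.003, -1.3, 5.1, 0, 0, 0.03, 0.007, 0.003, -1.5, 6.2, 0, 0, 0.035, 0.009, 0.002, -1.8, 7.2, 0, 0, 0.04, 0.01, 0.001, -2, 8.2, 0, 0, 0.044, 0.011, -0.001, -2.3, 9.2, 0, 0, 0.049, 0.012, -0.003, -2.5, 10.3, 0, 0]
}}

```text
time_s: 5.75
ee_pos: [0.5583, 0.0017, 0.1327]
tool_rot: [-0.951, 0.005, -1.33]
wrist_force: [-0.8, -0.1, 0.4]
finger_gap: -0.0003
```

Run:
```python
from sweep import *
c=cur(); print(c[0],delta(c,P(128)).round(3),r.state()['joint_positions'].round(3))
```

```text
[0.55832296 0.00173434 0.13270158] [ 0.001 -0.001  0.002 -0.209 -0.309  0.044] [-0.346  0.337  1.969  0.857  0.445  0.27 ]
```

Request:
{"fn": "servo_tool", "kwargs": {
  "deltas": [0.005, 0.001, -0.002, -0.3, 1, 0, 0, 0.009, 0.002, -0.005, -0.5, 2.1, 0, 0, 0.013, 0.003, -0.008, -0.8, 3.1, 0, 0, 0.017, 0.004, -0.011, -1, 4.1, 0, 0, 0.021, 0.005, -0.014, -1.3, 5.1, 0, 0, 0.024, 0.006, -0.017, -1.5, 6.2, 0, 0, 0.026, 0.006, -0.02, -1.8, 7.2, 0, 0, 0.029, 0.007, -0.023, -2, 8.2, 0, 0, 0.031, 0.008, -0.026, -2.3, 9.2, 0, 0, 0.033, 0.008, -0.03, -2.5, 10.3, 0, 0]
}}

```text
time_s: 6.75
ee_pos: [0.5912, 0.0096, 0.1026]
tool_rot: [-1.137, 0.005, -1.33]
wrist_force: [-1.1, 0.2, 1.2]
finger_gap: 0.0
```

Run:
```python
from sweep import *
c=cur(); print(c[0],delta(c,P(168)).round(3),r.state()['joint_positions'].round(3)); print(rows(P(168),range(170,186,2)))
for n,(a,b,w,h) in {'side':(150,240,100,120),'top':(160,250,90,100)}.items():
    I=snapshot(n)[:,:,::-1][a:a+w,b:b+h]; I=cv2.resize(I,(400,380),interpolation=cv2.INTER_CUBIC)
    globals()[n+'I']=I
cv2.imwrite('pics/s4.png',np.hstack([sideI,topI]))
```

```text
[0.59118958 0.00961856 0.10263957] [ 0.001 -0.     0.001 -0.214 -0.366  0.092] [-0.265  0.472  1.78   0.413  0.544  0.749]
0.001, 0, -0.002, -0.1, 0.5, -0, 0,
0.002, 0, -0.004, -0.3, 1, -0, 0,
0.003, 0.001, -0.005, -0.4, 1.5, -0, 0,
0.003, 0.001, -0.007, -0.5, 2.1, -0, 0,
0.004, 0.001, -0.009, -0.6, 2.6, -0, 0,
0.005, 0.001, -0.011, -0.8, 3.1, -0, 0,
0.005, 0.001, -0.013, -0.8, 3.1, -0, 0,
0.005, 0.001, -0.015, -0.8, 3.1, -0, 0,
```

View pics/s4.png

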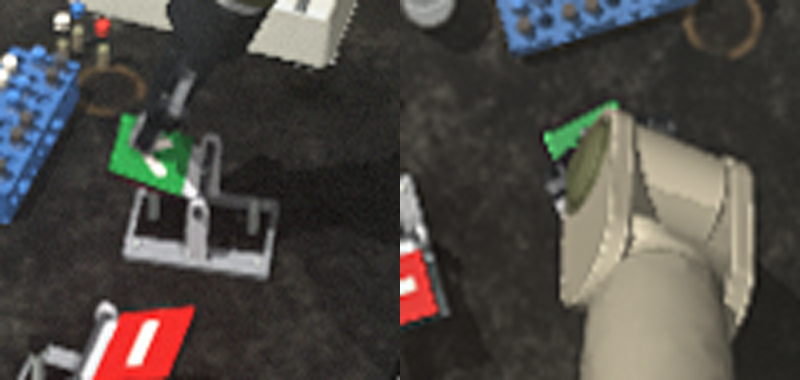

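The green face is now up, with the paddle still about 15–20° above the far rest and the stand in place. I lower it gently and watch the force.

Request:
{"fn": "servo_tool", "kwargs": {
  "deltas": [0.001, 0, -0.002, -0.1, 0.5, 0, 0, 0.002, 0, -0.004, -0.3, 1, 0, 0, 0.003, 0.001, -0.006, -0.4, 1.5, 0, 0, 0.003, 0.001, -0.008, -0.5, 2.1, 0, 0, 0.004, 0.001, -0.01, -0.6, 2.6, 0, 0, 0.004, 0.001, -0.01, -0.6, 2.6, 0, 0]
}}

```text
time_s: 7.45
ee_pos: [0.5959, 0.0106, 0.0931]
tool_rot: [-1.181, 0.005, -1.331]
wrist_force: [-0.8, 0.7, 0.2]
finger_gap: -0.0
```

Request:
{"fn": "servo_tool", "kwargs": {
  "deltas": [0, 0, -0.001, 0, 0, 0, 0, 0, 0, -0.002, 0, 0, 0, 0, 0, 0, -0.003, 0, 0, 0, 0, 0, 0, -0.003, 0, 0, 0, 0]
}}

```text
time_s: 7.85
ee_pos: [0.5958, 0.0105, 0.0903]
tool_rot: [-1.181, 0.005, -1.331]
wrist_force: [-0.3, -0.0, 0.3]
finger_gap: -0.0001
```

Request:
{"fn": "servo_tool", "kwargs": {
  "deltas": [0, 0, -0.001, 0, 0, 0, 0, 0, 0, -0.002, 0, 0, 0, 0, 0, 0, -0.002, 0, 0, 0, 0]
}}

```text
time_s: 8.15
ee_pos: [0.5961, 0.0105, 0.0896]
tool_rot: [-1.179, 0.004, -1.331]
wrist_force: [-7.4, 0.1, 12.0]
finger_gap: -0.0001
```

Run:
```python
from sweep import *
s=r.state();print(s['wrist_force'],s['ft_torque'])
I=snapshot('side')[:,:,::-1][165:235,260:345]; cv2.imwrite('pics/s5.png',cv2.resize(I,None,fx=8,fy=8,interpolation=cv2.INTER_CUBIC))
```

```text
[-7.41861176  0.06146646 12.04078757] [0.07747172 0.63788317 0.0484428 ]
```

View pics/s5.png

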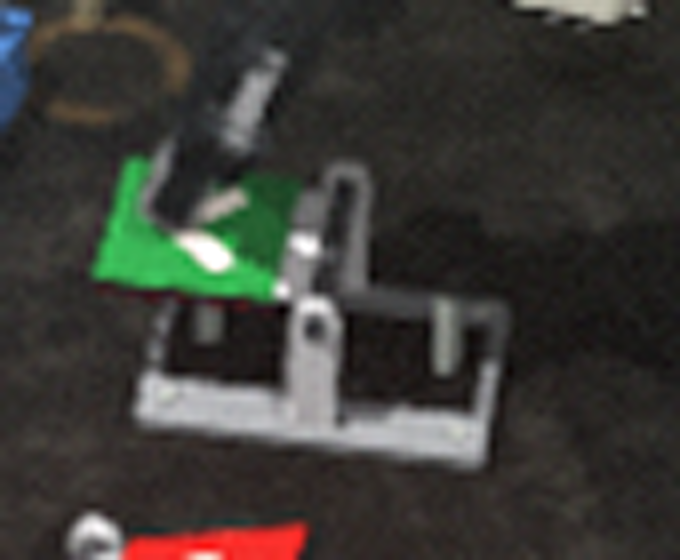

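The rise to 12 N shows a hard stop: the paddle lies on the far rest. I back off upward, then move clear and verify.

Request:
{"fn": "servo_tool", "kwargs": {
  "deltas": [0, 0, 0.003, 0, 0, 0, 0, 0, 0, 0.01, 0, 0, 0, 0, 0, 0, 0.03, 0, 0, 0, 0, 0, 0, 0.06, 0, 0, 0, 0, 0, 0, 0.1, 0, 0, 0, 0, -0.03, 0, 0.14, 0, 0, 0, 0, -0.08, -0.04, 0.16, 0, 0, 0, 0, -0.12, -0.08, 0.16, 0, 0, 0, 0, -0.15, -0.12, 0.16, 0, 0, 0, 0, -0.15, -0.16, 0.16, 0, 0, 0, 0]
}}

```text
time_s: 9.2
ee_pos: [0.446, -0.1405, 0.2491]
tool_rot: [-1.18, 0.004, -1.33]
wrist_force: [1.1, -0.6, -0.6]
finger_gap: 0.0003
```

Run:
```python
from sweep import *
s=r.state();print(s['wrist_force'],s['ee_pos'])
out=[]
for n,(a,b,w,h) in {'side':(165,255,75,85),'top':(175,270,75,75)}.items():
    I=snapshot(n)[:,:,::-1]; cv2.imwrite(f'pics/{n}9.png',I); I=I[a:a+w,b:b+h]
    out.append(cv2.resize(I,(400,int(400*w/h)),interpolation=cv2.INTER_CUBIC)[:352])
cv2.imwrite('pics/s6.png',np.hstack(out))
# predicted pixels of stand/paddle corners for th=180, and shift of stand via template match
Z=R.from_euler('z',PSI); W=lambda q:np.array([PX,PY,0])+Z.apply(q)
for n in('side','top'):
    for td in(180,172):
        t=np.radians(td); print(n,td,[proj(n,W([-.083*np.cos(t),s_*.036,.06+.083*np.sin(t)])).round(1).tolist() for s_ in(1,-1)])
A=cv2.imread('pics/side0.png').astype(np.float32);B=cv2.imread('pics/side9.png').astype(np.float32)
for nm,(x,y,w,h) in {'front plate':(276,212,48,13),'marker2':(236,228,66,46)}.items():
    g=lambda M:cv2.cvtColor(M[y:y+h,x:x+w].astype(np.uint8),cv2.COLOR_BGR2GRAY).astype(np.float32)
    print(nm,cv2.phaseCorrelate(g(A),g(B)),np.abs(g(A)-g(B)).mean())
G=(B[:,:,1]>B[:,:,2]*1.8)&(B[:,:,1]>70); ys,xs=np.nonzero(G[165:240,255:340]); i=xs.argmin(); print('green',xs.min()+255,xs.max()+255,ys.min()+165,ys.max()+165)
```

```text
[ 1.106485   -0.60362033 -0.57309016] [ 0.44600055 -0.14050572  0.2491035 ]
side 180 [[200.1, 271.1], [185.1, 275.6]]
side 172 [[197.0, 271.4], [182.0, 275.9]]
top 180 [[192.7, 285.6], [184.3, 303.5]]
top 172 [[192.2, 285.7], [183.7, 303.6]]
front plate ((-0.08967481202280325, 0.5517635028294796), 0.9824031816588508) 4.4102564
marker2 ((0.010514309381086662, 0.02082631529818002), 0.9886346453869784) 2.6689723
green 272 297 185 202
```

View pics/s6.png

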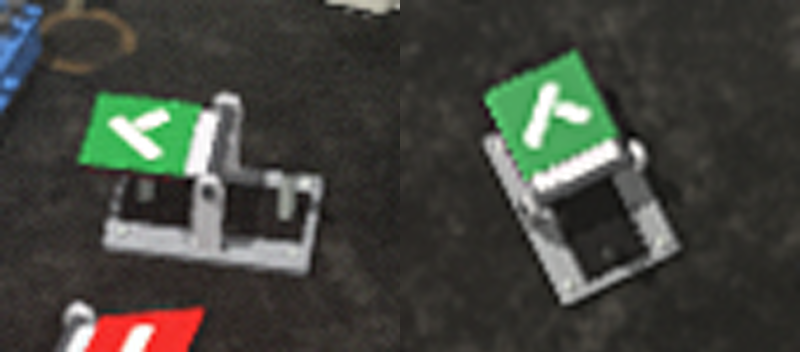

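Seen from the side, the free corners sit at (271.6,199.6) and (275.6,185.0). The prediction for 180° is rows 200.1 and 185.1, and for 172° it is 197.0 and 182.0, so the paddle is fully down. Marker_2 is unmoved.

```bash
python3 -c "
from cell import r
print(r.job_done(), r.state()['time_s'])"
```

```text
the job is handed in; nothing more can be done
the job is handed in; nothing more can be done
```

The paddle of marker_1 now lies on its far rest with the green face up, and the job is handed in. I hooked the closed, tilted fingertips under its free edge and pushed it over the hinge in one slow arc of about 4 s. The job took about 9.5 s in all.

**Paddle:** Pressing down at the end, the wrist reading rose to about 12 N upward and 7 N sideways at the stop. I then backed off, and the last pictures show the free corners within about 0.5 px of where they should be for 180°. The gripper is clear of everything.

**Stand and surroundings:** Marker_2 moved 0.02 px in the side view, which is nothing. The front plate of marker_1's stand matched its first position to about 0.5 px in the side view, roughly 1 mm. I can't tell whether that is the changed shadow or a tiny shift. I did not check the other objects numerically.

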